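Dip the lamp tester into the empty display socket

TASK

One of the two tilted brass lamp sockets on the teak shelf is empty: lift the lamp tester out of its stand, dip its probe into that empty socket until you feel the sprung contact at the bottom give by a few millimetres, and hold it there for half a second. Press gently, without ramming the contact, then draw the probe out and put the tester back in its stand, upright with the collar down flat, leaving the bulb lamp, striker, coins and ring alone.

Things in the scene. Friction and masses are not known exactly. Their poses are not given: they have to be found in the camera images.
- tester: Lamp tester, about 0.12 kg, upright in the stand. Origin: centre of its collar's underside; z up along the tool. Black collar 36 mm in diameter, z 0 to 10 mm; above it a square black handle 22 x 22 mm (sides along its x and y), z 10 to 72 mm, to grip from above; below the collar a brass probe 10 mm in diameter with a round end at z -77 mm.
- probe_tip (a point): The very end of the tester's probe, 77 mm below the tester's origin on its axis.
- stand: Fixed teak stand. Origin: centre of its underside, z up. Base 100 x 100 x 12 mm, two side walls, and a top plate 80 x 80 mm, 10 mm thick, its top 102 mm above the table, with one through hole in the middle; the tester hangs with its probe through the hole and its collar flat on the plate.
- stand_hole (a point): Centre of the hole's mouth on the plate's top face; the hole is 21 mm in diameter with a small chamfer. With the tester home, its origin is here.
- socket: Empty brass lamp socket, fixed, left or right on the shelf: a cup of 30 mm outer and 22 mm inner diameter, 60 mm long. Origin: centre of the cup's closed base; its z axis runs along the cup out of the mouth, leaning 35 degrees from vertical, obliquely to the shelf's -x and -y side (to the robot and its right). At the bottom is a flat sprung brass contact, 19 mm wide.
- socket_mouth (a point): Centre of the empty socket's open mouth, in the plane of the rim, 60 mm along the socket's z axis from its origin, 102 mm above the table.
- contact (a joint): How far the empty socket's sprung contact is pressed in along the socket axis, m: 0 free, 0.006 at its hard stop. Its free face lies 40 to 50 mm below the rim, differing from start to start: find it by feel. It needs about 1 N to start, 2.8 N at 3 mm, 4.6 N at 6 mm.
- bulb: The other brass socket, same size and tilt, with a frosted bulb (58 mm diameter) twisted half in, its end 149 mm along the axis (z) from the origin at the socket's base. Leave alone.
- shelf: Fixed teak shelf. Origin on its underside, z up. Floor board 18 mm thick, x -80 to 120 mm, y -260 to 260 mm. Posts at y +-250 mm, 273 mm high, carry an upright clear pane in the plane x = -2 mm, 175 to 273 mm above the table, overhanging the sockets: the mouths lie 15 to 21 mm on the -x side of that plane, 73 mm below the pane.
- striker: Translucent acrylic carrom striker, disc 41 mm in diameter, 10 mm thick, lying on the shelf floor between the lamps. Origin: centre of its underside. Bystander.
- coin_a: Black lacquered carrom coin, 31 mm in diameter, 8 mm thick, in the tray. Origin: underside. Bystander.
- coin_b: The same kind of coin, beside coin_a in the tray. Bystander.
- ring: Chrome pocket ring, 52 mm outer diameter, 8 mm high, lying on the table. Origin: underside. Bystander.
- tray: Fixed small maple coin tray 90 x 110 x 22 mm, on the table across from the stand. Origin: underside.
There are look-alikes about, which are no part of the job. There is more than one size of the tester; the one meant has the size given above.

How it is judged:
By the outcome, as a careful person would: the job done as asked, in the order asked, and still so for the second after the job is handed in, with the robot touching nothing.
It also fails if it takes over 58 s, if anything falls off the work surface, if the arm or the gripper's body presses on something with over 40 N, if the wrist force passes 120 N, or if a joint passes its speed limit or range.

ROBOT

A 6-joint arm with a two-finger parallel gripper is mounted at the origin on the work surface. World frame = base frame: x ahead of the robot, y to its left, z up, the work surface at z = 0. Lengths are in m, angles in rad, forces in N, time in s.
With the tool pointing down it reaches from about 0.375 to 0.825 m from the base axis. Payload 5.5 kg.
Tool frame: the origin (TCP) lies between the finger pads; the fingertips stand 8 mm ahead of it and the grasp point (between the pads) lies 11 mm behind it; z points along the fingers, y is the line along which they close (so a half turn about z gives the same grasp; the last joint's range is limited). The gripper opens to 85 mm and grips with 20 to 120 N. Pads are 22 mm wide; open, the fingers measure 114 mm over their backs; the gripper's body (76 mm by 85 mm) begins 54 mm behind the grasp point. The pads swing forward as they close: fully open they stand 13 mm farther back than shut.
Start: joints at [1.13, 0.314, -0.047, 1.21, 0, 1.571], TCP at [0.256, 0.543, 0.239] pointing down, gripper open.
Joint ranges: [-2.67, 2.67], [-0.69, 1.73], [-1.03, 1.25], [-2.08, 2.16], [-1.42, 1.45], [-3.14, 3.14]. Speed limits (rad/s): [2.39, 2.39, 3.01, 3.14, 3.14, 3.14].

INTERFACE

Orientations are given as a rotation vector (axis times angle).
In Python, from station import manip gives the robot as it stands.
- The arm moves only by the shell command python3 -m pendant 'ROWS' [FORCE]. ROWS is JSON, a list of rows, each a list of 3 entries, a list of its own where there are three numbers: the finger opening in m, from 0 to 0.0854, then the shift along the world's x, y, z in m, then the turn, a rotation vector about the world's x, y, z in rad. A call has 1 to 20 rows; each row shifts and turns the commanded pose from where the row before left it; what a row does not reach is not made up. A row lasts 1/12 s, in which the tool goes at most 41.7 mm and 7.16 degrees, less where a joint would pass 70% of its speed; a pose out of reach is approached as far as the arm can. A call is refused whole if a number of a shift passes 0.0417 or a number of a turn 0.125, either way. A call with a gripper value outside its range is refused whole. The fingers move at their own pace and stop on an object; FORCE is the grip in N (left out, the last holds). Time passes only in rows, so rows that do not move let the fingers close. It gives the time, the measured TCP pose, the force, the opening and the grip force at its end, in the units of the state.
- manip.read_state(): the state, without advancing time (a new reading comes with each control period).
- manip.grab_frame(name): name is "side" or "top" or "wrist"; returns a dict with "color" (400x640x3 uint8, red, green, blue), "mtx" (3x3 intrinsics, pixels), "rvec" (rotation vector, rad) and "tvec" (3), from world to camera coordinates, as OpenCV has them. Camera axes: x right, y down, z forward; pixel columns grow to the right and rows downward; lengths in m; the calibration is good to about 2 mm. A picture is of the moment at which its call begins. There is no depth.
- manip.close_job(): hands the job in; it is judged then, once.
The state is a dict: "time": time; "qpos": joint angles; "joint_vel": joint speeds; "joint_torque": joint torques, N m; "tcp_pos": TCP position; "ee_rot": TCP orientation; "contact_force": force on the tool from outside, world axes, zero at the start; "ft_torque": the same for the moment, N m; "width": opening from 0.0 (shut) to 1.0 (fully open); "grasp_force": force on a finger pad.
Only numpy, scipy, OpenCV 4.12 (cv2) and the standard library are available. Lean on these libraries where they do the work, as an engineer would, in place of code of your own. Each camera call takes 0.05 s, during which the arm holds its last target. There are 200 camera calls.

## Working session

There is one attempt and no reset: what is moved stays moved. The work goes in short steps, Python scripts to look and compute and a shell command to move; the robot and the scene stay as the last step left them, time stands still between calls to the robot, and variables do not carry over. Pictures are saved under pics/ and viewed, at most 10 in all, crops included, and the job is handed in when it is done.

```bash
mkdir -p pics
cat > h.py <<'E'
import numpy as np, cv2
from scipy.spatial.transform import Rotation as R
from station import manip
def grab(n,fn=None):
    f=manip.grab_frame(n)
    if fn: cv2.imwrite('pics/'+fn,f['color'][:,:,::-1]); np.savez('pics/'+fn+'.npz',**f)
    return f
def load(fn): return dict(np.load('pics/'+fn+'.npz'))
def ray(f,u,v):
    Rm=cv2.Rodrigues(np.array(f['rvec'],float))[0]; t=np.array(f['tvec'],float).ravel()
    d=Rm.T@np.linalg.inv(f['mtx'])@np.array([u,v,1.]); return -Rm.T@t, d/np.linalg.norm(d)
def onz(f,u,v,z):
    o,d=ray(f,u,v); return o+d*(z-o[2])/d[2]
def tri(obs):
    A=np.zeros((3,3));b=np.zeros(3)
    for f,u,v in obs:
        o,d=ray(f,u,v);P=np.eye(3)-np.outer(d,d);A+=P;b+=P@o
    x=np.linalg.solve(A,b); return x,[np.linalg.norm((np.eye(3)-np.outer(d,d))@(x-o))*1e3 for o,d in [ray(f,u,v) for f,u,v in obs]]
def proj(f,p): return cv2.projectPoints(np.array(p,float).reshape(-1,3),np.array(f['rvec'],float),np.array(f['tvec'],float),np.array(f['mtx'],float),None)[0].reshape(-1,2)
E
python3 - <<'E'
from h import *
np.set_printoptions(precision=4,suppress=True)
for n in ('top','side','wrist'):
    f=grab(n,n+'0.png'); print(n,ray(f,320,200),f['mtx'][0,0])
s=manip.read_state();print(s)
E
python3 -c "
import cv2,numpy as np
a=cv2.imread('pics/top0.png');b=cv2.imread('pics/side0.png')
cv2.imwrite('pics/a0.png',a)"
```

```text
top (array([0.4703, 0.003 , 1.2611]), array([ 0.0357, -0.0186, -0.9992])) 509.9262356172556
side (array([ 0.0436, -0.6864,  0.5923]), array([ 0.4952,  0.7059, -0.5064])) 379.3890052813463
wrist (array([0.1966, 0.5711, 0.3728]), array([ 0.2373, -0.107 , -0.9655])) 321.1342421002895
{'time': 0.15, 'qpos': array([ 1.13  ,  0.3141, -0.0478,  1.2102,  0.    ,  1.5708]), 'joint_vel': array([ 0.0001, -0.0046,  0.0038,  0.0007,  0.0027, -0.001 ]), 'joint_torque': array([  0.0019, -54.0043,  34.006 ,   0.0133,   0.0002,   0.    ]), 'tcp_pos': array([0.2558, 0.5423, 0.2386]), 'ee_rot': array([-0.6867, -3.0653,  0.002 ]), 'contact_force': array([ 0.1716, -0.442 , -0.146 ]), 'ft_torque': array([-0.0066, -0.0177,  0.0119]), 'grasp_force': 0.0, 'width': 0.9962365416511715}
```

View pics/top0.png

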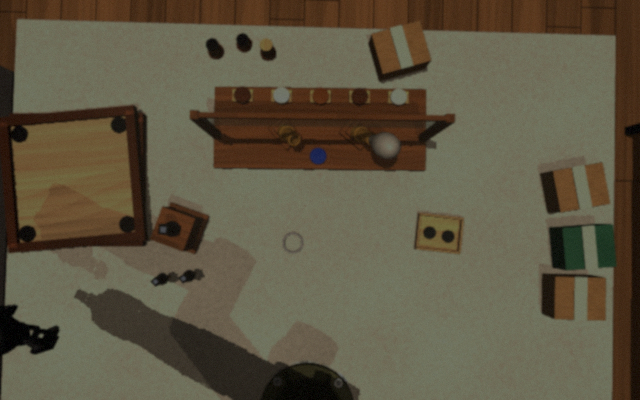

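View pics/side0.png

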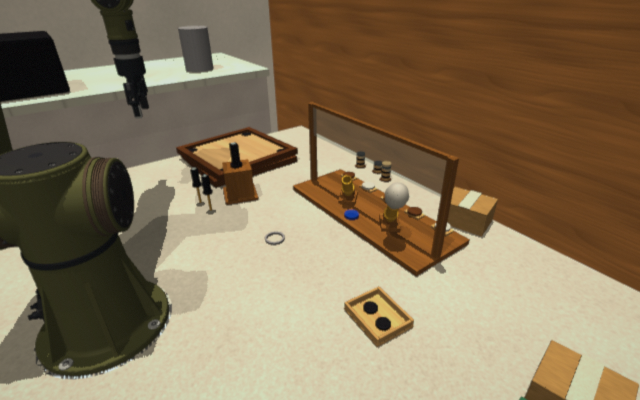

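Top view: the tester in the stand is at px (172,228), with two loose look-alikes at (163,278) and (190,276). The empty socket is at (290,138) and the bulb lamp at (385,146). Side view: stand and tester (236,165), look-alikes (197,180) and (208,188), empty socket (348,185), bulb (397,195). I take the one in the stand, because the task says the tester is upright in the stand. Next is an enlarged crop to confirm it.

Run:
```python
from h import *
def cr(fn,x,y,w,h,k):
    im=cv2.imread('pics/'+fn)[y:y+h,x:x+w]; im=cv2.resize(im,None,fx=k,fy=k,interpolation=cv2.INTER_CUBIC)
    return np.clip(im.astype(float)*(1.6 if 'top' in fn else 1.1),0,255).astype(np.uint8)
A=cr('top0.png',145,190,80,60,5);B=cr('side0.png',185,130,80,60,5);C=cr('top0.png',255,110,80,60,5);D=cr('side0.png',320,160,80,60,5)
cv2.imwrite('pics/c1.png',np.vstack([np.hstack([A,B]),np.hstack([C,D])]))
```

```text
(no output)
```

View pics/c1.png

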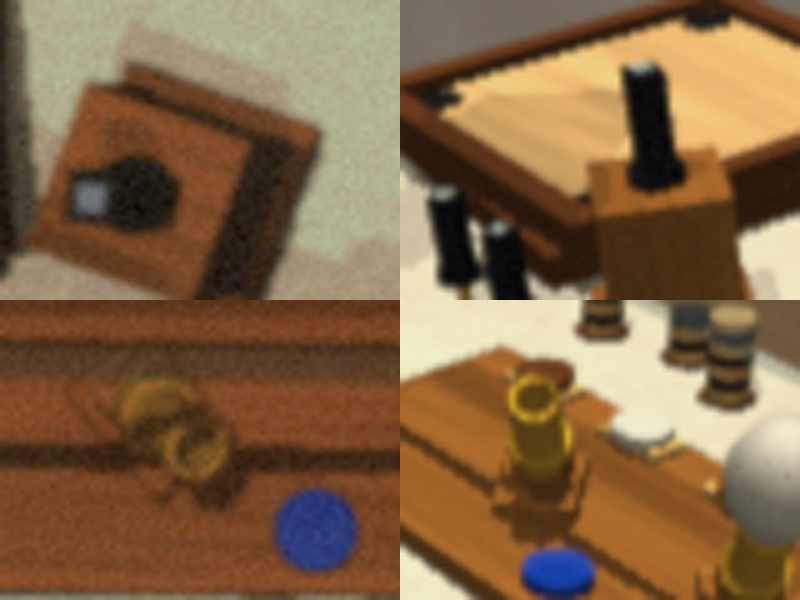

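The crop confirms the tester in the stand: its black handle (top face, top view px (163,230), side (234,144)) sits on the plate. The open brass cup is the left socket, with its mouth at top (293.8,140) and side (347,179). Now I triangulate these.

Run:
```python
from h import *
np.set_printoptions(precision=4,suppress=True)
t=load('top0.png');s=load('side0.png');w=load('wrist0.png')
print('handle top',tri([(t,163,229.8),(s,234,144)]))
print('mouth',tri([(t,293.8,140),(s,347,179)]), onz(t,293.8,140,.102),onz(s,347,179,.102))
c=np.array([onz(t,u,v,.102) for u,v in [(163.4,207.4),(195,220),(183,250),(151,238)]])
print(c,c.mean(0)); 
for i in range(4): d=c[(i+1)%4]-c[i]; print(np.linalg.norm(d),np.degrees(np.arctan2(d[1],d[0]))%90)
# bulb centre check
print('bulb',tri([(t,385,146),(s,397,196)]))
print('striker',onz(t,318,156,.028))
T=R.from_rotvec(manip.read_state()['ee_rot']).as_matrix();print(T)
print('stand in wrist',proj(w,[[.53,.3,.174]]))
# wrist cam in tool frame
o,d=ray(w,320,200); print(T.T@(o-manip.read_state()['tcp_pos']),T.T@d)
# shelf board edges, top z=.018
for u,v in [(214,169),(426,170),(215,88),(426,90)]: print(onz(t,u,v,.018))
for u,v in [(192,112),(454,116),(192,120)]: print('post top',onz(t,u,v,.273))
```

```text
handle top (array([0.4389, 0.3142, 0.1732]), [np.float64(1.8168622521307303), np.float64(1.8168622521306779)])
mouth (array([0.6478, 0.0437, 0.1041]), [np.float64(1.2270843715561675), np.float64(1.2270843715561222)]) [0.6471 0.0445 0.102 ] [0.6516 0.0464 0.102 ]
[[0.4859 0.3363 0.102 ]
 [0.4591 0.2638 0.102 ]
 [0.3905 0.2888 0.102 ]
 [0.4159 0.362  0.102 ]] [0.4379 0.3127 0.102 ]
0.0772871982234789 69.74139251582356
0.07298604088900058 69.97481142104252
0.07749798031908409 70.93457316169113
0.07459928025661436 69.82077864988878
bulb (array([ 0.6335, -0.1585,  0.1467]), [np.float64(1.4796736870981781), np.float64(1.4796736870983218)])
striker [ 0.621  -0.0125  0.028 ]
[[-0.9044  0.4266 -0.0006]
 [ 0.4266  0.9044 -0.0012]
 [ 0.     -0.0013 -1.    ]]
stand in wrist [[208.333  575.0801]]
[ 0.0658  0.0007 -0.1341] [-0.2603  0.0057  0.9655]
[0.5838 0.2403 0.018 ]
[ 0.5948 -0.2777  0.018 ]
[0.7828 0.2439 0.018 ]
[ 0.7917 -0.2739  0.018 ]
post top [0.6705 0.2377 0.273 ]
post top [ 0.6762 -0.2727  0.273 ]
post top [0.6549 0.2372 0.273 ]
```

```bash
python3 -m pendant '[[0.085,[0.0203,-0.0254,0.0068],[0,0,0.01]],[0.085,[0.0203,-0.0254,0.0068],[0,0,0.01]],[0.085,[0.0203,-0.0254,0.0068],[0,0,0.01]],[0.085,[0.0203,-0.0254,0.0068],[0,0,0.01]],[0.085,[0.0203,-0.0254,0.0068],[0,0,0.01]],[0.085,[0.0203,-0.0254,0.0068],[0,0,0.01]],[0.085,[0.0203,-0.0254,0.0068],[0,0,0.01]],[0.085,[0.0203,-0.0254,0.0068],[0,0,0.01]],[0.085,[0.0203,-0.0254,0.0068],[0,0,0.01]],[0.085,[0,0,0],[0,0,0]],[0.085,[0,0,0],[0,0,0]],[0.085,[0,0,0],[0,0,0]]]'
python3 - <<'E'
from h import *
f=grab('wrist','w1.png')
im=cv2.imread('pics/w1.png');cv2.imwrite('pics/w1v.png',np.clip(im*1.3,0,255).astype(np.uint8))
print(proj(f,[[.439,.314,.174],[.438,.313,.102]]))
E
```

```text
time: 1.15
tcp_pos: [0.4384, 0.3141, 0.3001]
ee_rot: [-0.549, -3.092, 0.0]
contact_force: [-0.4, -0.1, -0.5]
width: 0.994
grasp_force: 0.0
[[317.32965986 195.76814179]
 [316.28066811 178.34558505]]
```

View pics/w1v.png

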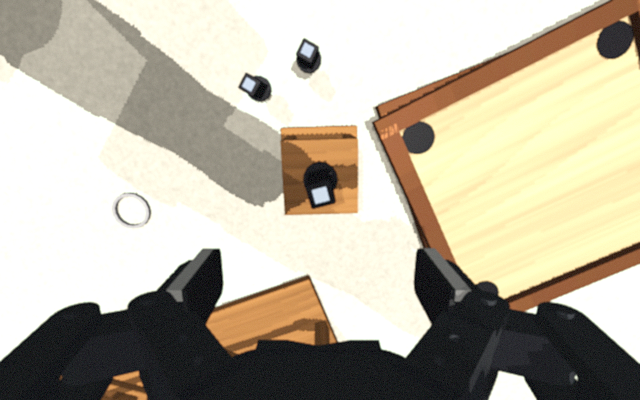

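The wrist view shows the stand's plate around (320,175), the tester's light handle top at (320,195) turned some 10° from the plate, and the two look-alikes at (255,87) and (308,50). I measure the handle top with a mask.

Run:
```python
from h import *
np.set_printoptions(precision=4,suppress=True)
f=load('w1.png');im=f['color'].astype(int)
sub=im[175:215,300:345]; m=((sub[:,:,2]>sub[:,:,0]+10)&(sub[:,:,2]>110)).astype(np.uint8)
n,l,st,c=cv2.connectedComponentsWithStats(m); i=1+np.argmax(st[1:,4]); print(st[i],c[i]+[300,175])
cs,_=cv2.findContours((l==i).astype(np.uint8),cv2.RETR_EXTERNAL,cv2.CHAIN_APPROX_NONE)
k=np.array(cv2.boxPoints(cv2.minAreaRect(cs[0])))+[300,175];print(k)
P=np.array([onz(f,u,v,.174) for u,v in k]);
print(P.mean(0),[(np.linalg.norm(P[(j+1)%4]-P[j]),np.degrees(np.arctan2(*(P[(j+1)%4]-P[j])[[1,0]]))%90) for j in range(4)])
ct=c[i]+[300,175];t=load('top0.png');s=load('side0.png')
print(onz(f,*ct,.174),tri([(f,*ct),(s,234,144),(t,163,229.8)]))
# plate: brown mask
m=((im[:,:,0]>im[:,:,2]*1.5)&(im[:,:,0]>60)).astype(np.uint8); m[:,:270]=0;m[:,372:]=0;m[:120]=0;m[225:]=0
pts=np.array([onz(f,u,v,.102) for u,v in [(282,136),(357.5,136),(357.5,212.5),(284.5,214.5)]]);print(pts,pts.mean(0))
s=manip.read_state();T=R.from_rotvec(s['ee_rot']).as_matrix();print(s['tcp_pos'],T[:,1],np.degrees(np.arctan2(T[1,1],T[0,1])))
```

```text
[ 12  11  18  18 229] [320.2445 194.8079]
[[311.1177 189.4706]
 [325.9412 185.7647]
 [329.5294 200.1176]
 [314.7059 203.8235]]
[0.4391 0.3166 0.174 ] [(np.float64(0.012717562256317492), np.float64(84.24764676692155)), (np.float64(0.012716155672838564), np.float64(83.94404342588192)), (np.float64(0.012870861994112777), np.float64(84.42385336439051)), (np.float64(0.012757467723868397), np.float64(83.25675889718158))]
[0.4391 0.3166 0.174 ] (array([0.4393, 0.3155, 0.1724]), [np.float64(0.9498078639253371), np.float64(1.9474455826859771), np.float64(2.027746555744997)])
[[0.3849 0.2954 0.102 ]
 [0.4113 0.3675 0.102 ]
 [0.4887 0.3419 0.102 ]
 [0.4636 0.2668 0.102 ]] [0.4371 0.3179 0.102 ]
[0.438  0.3145 0.3   ] [ 0.3431  0.9393 -0.0004] 69.93289979974868
```

```bash
python3 -m pendant '[[0.085,[0.001,0.002,-0.01],[0,0,0.061]],[0.085,[0,0,-0.01],[0,0,0.061]],[0.085,[0,0,-0.02],[0,0,0.061]],[0.085,[0,0,-0.02],[0,0,0.061]],[0.085,[0,0,-0.02],[0,0,0]],[0.085,[0,0,-0.02],[0,0,0]],[0.085,[0,0,-0.02],[0,0,0]],[0.085,[0,0,-0.02],[0,0,0]],[0.085,[0,0,-0.016],[0,0,0]],[0.085,[0,0,0],[0,0,0]],[0.085,[0,0,0],[0,0,0]]]' 40
python3 - <<'E'
from h import *
f=grab('wrist','w2.png');g=grab('side','s2.png')['color'][120:200,180:280,::-1]
a=cv2.resize(f['color'][:,:,::-1],(480,300));b=cv2.resize(g,(375,300))[:,:320]
cv2.imwrite('pics/v2.png',np.clip(np.hstack([a,b])*1.2,0,255))
E
```

```text
time: 2.12
tcp_pos: [0.4381, 0.3164, 0.1437]
ee_rot: [-0.165, -3.135, 0.002]
contact_force: [0.1, 0.7, -0.6]
width: 0.995
grasp_force: 0.0[ WARN:0@1.157] global loadsave.cpp:1063 imwrite_ Unsupported depth image for selected encoder is fallbacked to CV_8U.
```

View pics/v2.png

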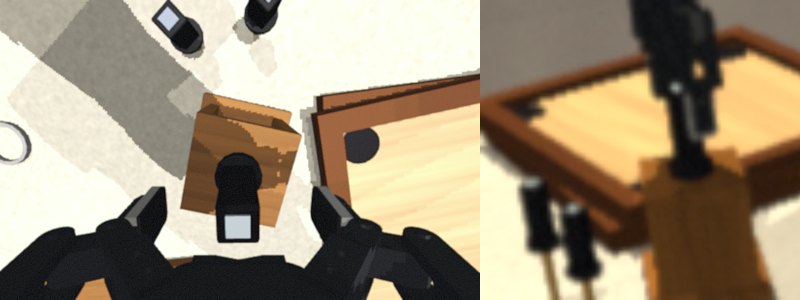

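The handle stands square and centred between the pads: wrist px (317,302), finger pads near (200,275) and (435,275). Close the gripper and then lift.

```bash
python3 -m pendant '[[0.05,[0.001,0,0],[0,0,0]],[0.03,[0,0,0],[0,0,0]],[0.015,[0,0,0],[0,0,0]],[0.015,[0,0,0],[0,0,0]],[0.01,[0,0,0],[0,0,0]],[0.01,[0,0,0],[0,0,0]],[0.01,[0,0,0],[0,0,0]],[0.01,[0,0,0],[0,0,0]],[0.01,[0,0,0],[0,0,0]],[0.01,[0,0,0],[0,0,0]]]' 40
python3 -m pendant '[[0.01,[0,0,0.004],[0,0,0]],[0.01,[0,0,0.008],[0,0,0]],[0.01,[0,0,0.015],[0,0,0]],[0.01,[0,0,0.02],[0,0,0]],[0.01,[0,0,0.025],[0,0,0]],[0.01,[0,0,0.025],[0,0,0]],[0.01,[0,0,0.01],[0,0,0]],[0.01,[0,0,0],[0,0,0]],[0.01,[0,0,0],[0,0,0]]]' 40
python3 - <<'E'
from h import *
print(manip.read_state()['qpos'])
E
```

```text
time: 3.05
tcp_pos: [0.4409, 0.316, 0.1448]
ee_rot: [0.168, 3.137, 0.0]
contact_force: [-1.4, -1.8, 4.7]
width: 0.251
grasp_force: 41.4
time: 3.8
tcp_pos: [0.4408, 0.3162, 0.2513]
ee_rot: [0.168, 3.137, 0.001]
contact_force: [0.8, -0.3, -1.7]
width: 0.253
grasp_force: 40.8
[ 6.22233477e-01  2.00070379e-01 -1.67441705e-01  1.20275674e+00
  1.23162148e-04  7.28969030e-01]
```

Run:
```python
from h import *
def cr(f,x,y,w,h,k,g):
    im=f['color'][y:y+h,x:x+w,::-1]; im=cv2.resize(im,None,fx=k,fy=k,interpolation=cv2.INTER_CUBIC)
    return np.clip(im.astype(float)*g,0,255).astype(np.uint8)
t=grab('top','t3.png');s=grab('side','s3.png')
A=cr(t,270,115,40,44,10,2.2);B=cr(s,330,165,40,44,10,1.2)
cv2.imwrite('pics/c3.png',np.hstack([A,B]))
```

```text
(no output)
```

View pics/c3.png

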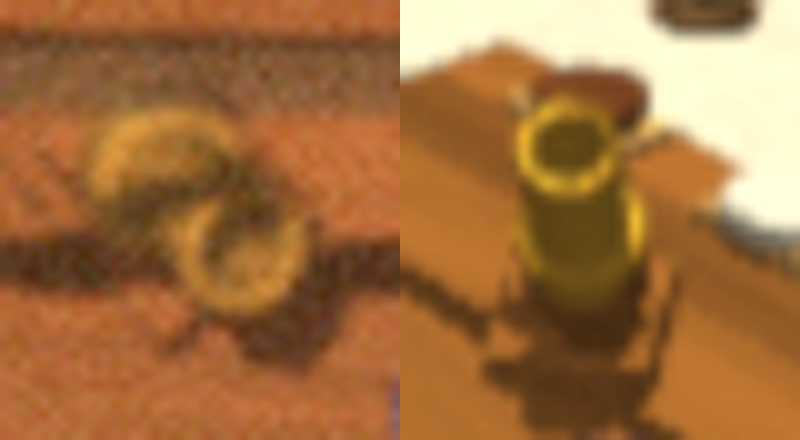

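The crop shows the mouth centred at top px (294,140) and side px (346.7,179.7), with a wider base disc behind it at about top (286.5,132) and side (348.5,190). I take the axis from those two points.

Run:
```python
from h import *
np.set_printoptions(precision=4,suppress=True)
t=load('t3.png');s=load('s3.png')
m,e=tri([(t,294,140),(s,346.7,179.7)]);print(m,e)
for uv in [(286.5,132),(287.5,133)]:
  for sv in [(348.5,189),(348.5,191)]:
    b,e=tri([(t,*uv),(s,*sv)]);d=m-b;print(b,e,np.degrees(np.arctan2(d[1],d[0])),np.degrees(np.arccos(d[2]/np.linalg.norm(d))),np.linalg.norm(d))
# top view: base direction given az with tilt 35, predict origin
for az in (-150,-140,-135,-130,-120,-110):
    a=np.radians(az);z=np.array([np.sin(.611)*np.cos(a),np.sin(.611)*np.sin(a),np.cos(.611)])
    print(az,proj(t,[m-.045*z]),proj(s,[m-.045*z]))
print(proj(t,[m]),proj(s,[m]))
```

```text
[0.6476 0.0437 0.1021] [np.float64(0.5814766497822667), np.float64(0.5814766497822685)]
[0.6729 0.064  0.0551] [np.float64(0.008619554226539088), np.float64(0.008619554226619086)] -141.2132133170762 34.63386427605231 0.05705126508588539
[0.6739 0.0645 0.0479] [np.float64(0.2798477099260682), np.float64(0.2798477099261516)] -141.5795390411684 31.74385358076647 0.06373575669234476
[0.6704 0.0614 0.0571] [np.float64(0.19240136585200773), np.float64(0.19240136585217146)] -142.22746714615312 32.660567608499406 0.05342757253667832
[0.6714 0.0619 0.0499] [np.float64(0.07661878390916471), np.float64(0.07661878390886981)] -142.6055233284087 29.819932316627217 0.06016767393277791
-150 [[289.4112 132.5967]] [[349.42   187.2282]]
-140 [[287.8165 133.6471]] [[347.9279 187.0003]]
-135 [[287.0941 134.272 ]] [[347.1611 186.9332]]
-130 [[286.429  134.9574]] [[346.3877 186.8981]]
-120 [[285.2907 136.4878]] [[344.8434 186.9242]]
-110 [[284.4364 138.192 ]] [[343.3393 187.0779]]
[[294.1559 139.7974]] [[346.4931 179.7193]]
```

```bash
python3 -m pendant '[[0.01,[0.0113,-0.0275,-0.0015],[0.0317,-0.0398,0]],[0.01,[0.0113,-0.0275,-0.0015],[0.0317,-0.0398,0]],[0.01,[0.0113,-0.0275,-0.0015],[0.0317,-0.0398,0]],[0.01,[0.0113,-0.0275,-0.0015],[0.0317,-0.0398,0]],[0.01,[0.0113,-0.0275,-0.0015],[0.0317,-0.0398,0]],[0.01,[0.0113,-0.0275,-0.0015],[0.0317,-0.0398,0]],[0.01,[0.0113,-0.0275,-0.0015],[0.0317,-0.0398,0]],[0.01,[0.0113,-0.0275,-0.0015],[0.0317,-0.0398,0]],[0.01,[0.0113,-0.0275,-0.0015],[0.0317,-0.0398,0]],[0.01,[0.0113,-0.0275,-0.0015],[0.0317,-0.0398,0]],[0.01,[0.0113,-0.0275,-0.0015],[0.0317,-0.0398,0]],[0.01,[0.0113,-0.0275,-0.0015],[0.0317,-0.0398,0]],[0.01,[0,0,0],[0,0,0]],[0.01,[0,0,0],[0,0,0]],[0.01,[0,0,0],[0,0,0]]]' 40
python3 - <<'E'
from h import *
np.set_printoptions(precision=4,suppress=True)
st=manip.read_state();T=R.from_rotvec(st['ee_rot']).as_matrix();p=st['tcp_pos'];print(p,T[:,2],st['qpos'])
tip=p+.1198*T[:,2];print('tip',tip)
w=grab('wrist','w4.png');s=grab('side','s4.png');t=grab('top','t4.png')
m=np.array([.6476,.0437,.1021])
for n,f in zip('wst',(w,s,t)): print(n,proj(f,[tip,m]))
a=w['color'][60:360,140:540,::-1];a=cv2.resize(a,(800,600),interpolation=cv2.INTER_CUBIC);cv2.imwrite('pics/v4.png',a)
E
```

```text
time: 5.15
tcp_pos: [0.5752, -0.0138, 0.2318]
ee_rot: [0.143, 2.63, 0.551]
contact_force: [0.6, 0.3, -1.0]
width: 0.252
grasp_force: 41.0
[ 0.5752 -0.0138  0.2318] [ 0.446   0.3575 -0.8205] [-0.2912 -0.0118 -0.6079  0.5981  0.4899 -0.0877]
tip [0.6286 0.029  0.1335]
w [[317.4649 196.9398]
 [318.4989 187.9321]]
s [[344.6777 173.3257]
 [346.4904 179.7082]]
t [[300.0953 146.3342]
 [294.1549 139.7993]]
```

View pics/v4.png

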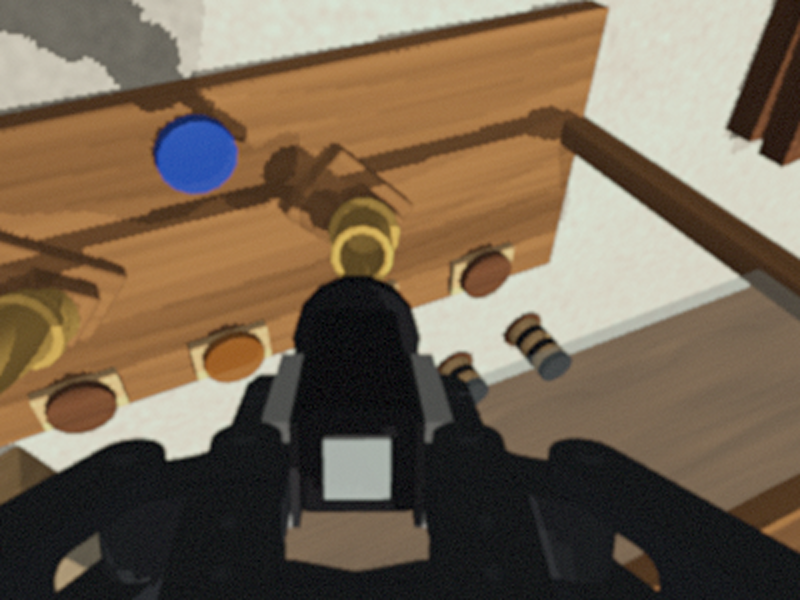

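Wrist view: the mouth is at full px (321,186), against a predicted (318.5,188). The base disc is near (322,176), and the probe tip is hidden behind the collar. Now I check the probe in the side and top views.

Run:
```python
from h import *
np.set_printoptions(precision=4,suppress=True)
t=load('t4.png');s=load('s4.png');w=load('w4.png');t3=load('t3.png')
m,e=tri([(t3,294,140),(s,346.7,179.7),(w,321,186)]);print(m,e)
for az in (-150,-142,-135):
  for tl in (33,35,37):
    a=np.radians(az);q=np.radians(tl);z=np.array([np.sin(q)*np.cos(a),np.sin(q)*np.sin(a),np.cos(q)])
    print(az,tl,proj(w,[m-.05*z]))
def cr(f,x,y,w,h,k,g):
    im=f['color'][y:y+h,x:x+w,::-1]; im=cv2.resize(im,None,fx=k,fy=k,interpolation=cv2.INTER_CUBIC)
    return np.clip(im.astype(float)*g,0,255).astype(np.uint8)
cv2.imwrite('pics/c4.png',np.hstack([cr(t,275,120,50,75,8,2.2),cr(s,320,130,50,75,8,1.2)]))
```

```text
[0.6475 0.0449 0.1016] [np.float64(0.8359710058717728), np.float64(1.4212913097762538), np.float64(1.8698787551501392)]
-150 33 [[315.316  178.4718]]
-150 35 [[316.298  179.7132]]
-150 37 [[317.2813 180.96  ]]
-142 33 [[317.9427 176.1871]]
-142 35 [[319.0629 177.3113]]
-142 37 [[320.1814 178.4439]]
-135 33 [[320.022  173.9902]]
-135 35 [[321.2531 175.0022]]
-135 37 [[322.4804 176.0254]]
```

View pics/c4.png

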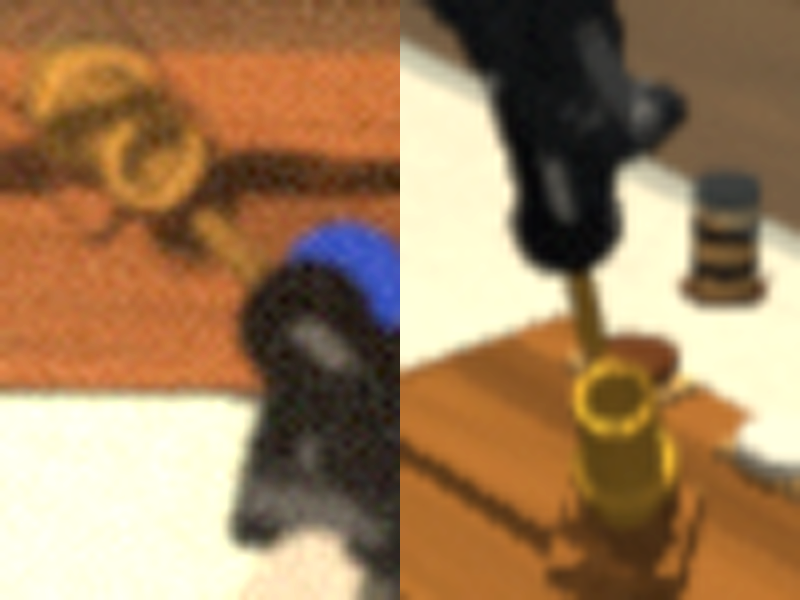

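Both views show the tip at (300,147) in the top view and (344.4,174.4) in the side view, within about 1 px of prediction, and lined up with the mouth. I shift by about 1 mm and slide in to 30 mm below the rim.

```bash
python3 -m pendant '[[0.01,[0.001,0.001,0.001],[0,0,0]],[0.01,[0.0031,0.0025,-0.0057],[0,0,0]],[0.01,[0.0031,0.0025,-0.0057],[0,0,0]],[0.01,[0.0031,0.0025,-0.0057],[0,0,0]],[0.01,[0.0031,0.0025,-0.0057],[0,0,0]],[0.01,[0.0031,0.0025,-0.0057],[0,0,0]],[0.01,[0.0031,0.0025,-0.0057],[0,0,0]],[0.01,[0.0031,0.0025,-0.0057],[0,0,0]],[0.01,[0.0031,0.0025,-0.0057],[0,0,0]],[0.01,[0.0031,0.0025,-0.0057],[0,0,0]],[0.01,[0.0031,0.0025,-0.0057],[0,0,0]],[0.01,[0,0,0],[0,0,0]],[0.01,[0,0,0],[0,0,0]],[0.01,[0,0,0],[0,0,0]]]' 40
cat > st.py <<'E'
from h import *
np.set_printoptions(precision=4,suppress=True)
s=manip.read_state();T=R.from_rotvec(s['ee_rot']).as_matrix();F=s['contact_force']
tip=s['tcp_pos']+.1198*T[:,2];m=np.array([.6475,.0445,.102]);d=np.array([.446,.3575,-.8205])
print(s['time'],'depth',np.dot(tip-m,d),'lat',(tip-m)-np.dot(tip-m,d)*d,'F tool',T.T@F,'M',T.T@s['ft_torque'],'z',T[:,2])
E
python3 st.py
```

```text
time: 6.47
tcp_pos: [0.6083, 0.012, 0.1776]
ee_rot: [0.14, 2.627, 0.551]
contact_force: [-0.5, -0.2, -1.4]
width: 0.252
grasp_force: 41.0
6.4667 depth 0.028713494215791127 lat [0.0018 0.0001 0.001 ] F tool [ 0.9997 -0.7523  0.806 ] M [0.529  0.4845 0.0141] z [ 0.4485  0.3572 -0.8193]
```

```bash
python3 -m pendant '[[0.01,[0.0018,0.0014,-0.0033],[0,0,0]],[0.01,[0.0018,0.0014,-0.0033],[0,0,0]],[0.01,[0,0,0],[0,0,0]],[0.01,[0,0,0],[0,0,0]],[0.01,[0,0,0],[0,0,0]]]' >/dev/null; python3 st.py
python3 -m pendant '[[0.01,[0.0009,0.0007,-0.0016],[0,0,0]],[0.01,[0,0,0],[0,0,0]],[0.01,[0,0,0],[0,0,0]]]' >/dev/null; python3 st.py
python3 -m pendant '[[0.01,[0.0009,0.0007,-0.0016],[0,0,0]],[0.01,[0,0,0],[0,0,0]],[0.01,[0,0,0],[0,0,0]]]' >/dev/null; python3 st.py
```

```text
6.8833 depth 0.03679130185430313 lat [0.0017 0.     0.0009] F tool [0.1266 0.9172 1.4554] M [ 0.5486  0.4605 -0.0543] z [ 0.4484  0.3572 -0.8193]
7.1333 depth 0.038801949379217784 lat [ 0.0017 -0.      0.0009] F tool [ 0.8171 -0.2809  0.4766] M [0.4747 0.4595 0.0124] z [ 0.4484  0.3572 -0.8194]
7.3833 depth 0.040811926844754584 lat [0.0017 0.     0.0009] F tool [-0.7847 -0.4124  0.7256] M [ 0.518   0.481  -0.0015] z [ 0.4483  0.3572 -0.8194]
```

Run:
```python
from h import *
t=grab('top');s=grab('side');w=grab('wrist')
def cr(f,x,y,w,h,k,g):
    im=f['color'][y:y+h,x:x+w,::-1]; im=cv2.resize(im,None,fx=k,fy=k,interpolation=cv2.INTER_CUBIC)
    return np.clip(im.astype(float)*g,0,255).astype(np.uint8)
cv2.imwrite('pics/c5.png',np.hstack([cr(w,270,145,100,110,4,1.5),cr(s,320,150,40,44,10,1.2)]))
```

```text
(no output)
```

View pics/c5.png

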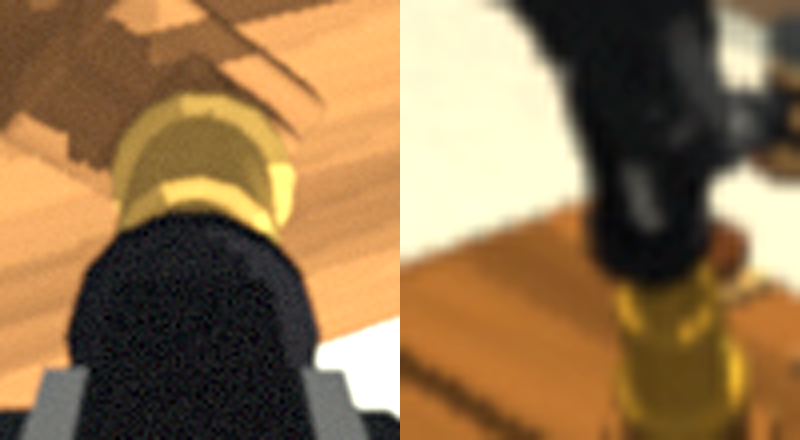

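The probe is inside the cup: in the wrist crop the rim arc lies just ahead of the collar, and in the side crop the collar stands above the mouth. There is no contact yet, so I feel forward in 1 mm steps.

```bash
cat > fz.py <<'E'
from h import *
np.set_printoptions(precision=4,suppress=True)
Fs=[];M=[]
for i in range(5):
    s=manip.read_state();T=R.from_rotvec(s['ee_rot']).as_matrix();Fs.append(T.T@s['contact_force']);M.append(T.T@s['ft_torque'])
    if i<4: manip.grab_frame('side')
tip=s['tcp_pos']+.1198*T[:,2];m=np.array([.6475,.0445,.102]);d=np.array([.446,.3575,-.8205])
print(round(s['time'],2),'depth mm',1e3*np.dot(tip-m,d),'F',np.mean(Fs,0),'M',np.mean(M,0),'fz',np.array(Fs)[:,2])
E
python3 fz.py
for i in 1; do python3 -m pendant '[[0.01,[0.0009,0.0007,-0.0016],[0,0,0]],[0.01,[0,0,0],[0,0,0]]]' >/dev/null; python3 fz.py; done
python3 -m pendant '[[0.01,[0.00045,0.00036,-0.0008],[0,0,0]],[0.01,[0,0,0],[0,0,0]]]' >/dev/null; python3 fz.py
python3 -m pendant '[[0.01,[0.00045,0.00036,-0.0008],[0,0,0]],[0.01,[0,0,0],[0,0,0]]]' >/dev/null; python3 fz.py
```

```text
7.73 depth mm 40.665292947564915 F [ 0.8115 -0.1995  1.1319] M [ 0.5244  0.5221 -0.009 ] fz [0.6839 1.412  0.7763 1.474  1.3131]
8.1 depth mm 42.71035449747423 F [ 0.4923 -0.1208  0.7206] M [0.4948 0.5218 0.0046] fz [0.978  0.7854 0.6241 0.1041 1.1114]
8.47 depth mm 43.65775873895712 F [ 0.3839 -0.4664  0.7688] M [ 0.5219  0.5238 -0.0189] fz [ 0.9095  1.3007 -0.4202  1.1642  0.8899]
8.83 depth mm 44.64773183477207 F [ 0.1832 -0.5727  0.7976] M [ 0.5049  0.5328 -0.008 ] fz [ 1.1199  1.3792  1.5893 -0.4348  0.3343]
```

```bash
python3 -m pendant '[[0.01,[0.00045,0.00036,-0.0008],[0,0,0]],[0.01,[0,0,0],[0,0,0]]]' >/dev/null; python3 fz.py
python3 -m pendant '[[0.01,[0.00045,0.00036,-0.0008],[0,0,0]],[0.01,[0,0,0],[0,0,0]]]' >/dev/null; python3 fz.py
```

```text
9.2 depth mm 45.6216071989174 F [ 0.2188 -0.22    0.8657] M [ 0.5126  0.5    -0.0141] fz [ 1.0978  1.007   1.6303  0.7182 -0.1249]
9.57 depth mm 46.59429691107061 F [ 0.2902 -0.6373 -0.1501] M [ 0.485   0.5187 -0.0211] fz [ 0.1992 -0.7932 -0.2038 -0.0323  0.0794]
```

```bash
python3 -m pendant '[[0.01,[0.00045,0.00036,-0.0008],[0,0,0]],[0.01,[0,0,0],[0,0,0]]]' >/dev/null; python3 fz.py
python3 -m pendant '[[0.01,[0.00045,0.00036,-0.0008],[0,0,0]],[0.01,[0,0,0],[0,0,0]]]' >/dev/null; python3 fz.py
```

```text
9.93 depth mm 47.569195716025376 F [ 0.099  -0.1284 -0.7419] M [ 0.4789  0.4877 -0.002 ] fz [-0.9253 -1.5442 -1.4282 -0.0228  0.211 ]
10.3 depth mm 48.58336098217529 F [ 0.0742 -0.3388 -0.9329] M [0.4576 0.4935 0.0088] fz [-1.4513 -0.6232 -0.3218 -1.113  -1.155 ]
```

```bash
python3 -m pendant '[[0.01,[0.00045,0.00036,-0.0008],[0,0,0]],[0.01,[0,0,0],[0,0,0]]]' >/dev/null; python3 fz.py; python3 fz.py
```

```text
10.67 depth mm 49.5419966547111 F [ 0.4471  0.0148 -1.7817] M [0.4525 0.5238 0.0057] fz [-1.4383 -1.981  -1.8596 -1.1067 -2.523 ]
10.87 depth mm 49.543011487492166 F [ 0.4324 -0.2354 -1.8503] M [0.4436 0.5118 0.0029] fz [-2.523  -2.1814 -0.9573 -2.381  -1.209 ]
```

The force is about 2.65 N over baseline, or roughly 2.8 mm of give. I add 0.5 mm and hold for 1 s, reading the force, then withdraw slowly.

```bash
python3 -m pendant '[[0.01,[0.0002,0.0002,-0.0004],[0,0,0]],[0.01,[0,0,0],[0,0,0]],[0.01,[0,0,0],[0,0,0]],[0.01,[0,0,0],[0,0,0]],[0.01,[0,0,0],[0,0,0]],[0.01,[0,0,0],[0,0,0]],[0.01,[0,0,0],[0,0,0]],[0.01,[0,0,0],[0,0,0]],[0.01,[0,0,0],[0,0,0]],[0.01,[0,0,0],[0,0,0]]]' >/dev/null; python3 fz.py
python3 -m pendant '[[0.01,[-0.0009,-0.0007,0.0016],[0,0,0]],[0.01,[-0.0018,-0.0014,0.0033],[0,0,0]],[0.01,[-0.0031,-0.0025,0.0057],[0,0,0]],[0.01,[-0.0045,-0.0036,0.0082],[0,0,0]],[0.01,[-0.0045,-0.0036,0.0082],[0,0,0]],[0.01,[-0.0045,-0.0036,0.0082],[0,0,0]],[0.01,[-0.0045,-0.0036,0.0082],[0,0,0]],[0.01,[-0.0045,-0.0036,0.0082],[0,0,0]],[0.01,[-0.0045,-0.0036,0.0082],[0,0,0]],[0.01,[-0.0045,-0.0036,0.0082],[0,0,0]],[0.01,[-0.0045,-0.0036,0.0082],[0,0,0]],[0.01,[0,0,0],[0,0,0]],[0.01,[0,0,0],[0,0,0]]]'; python3 fz.py
```

```text
11.9 depth mm 50.06718407439437 F [ 0.03    0.2405 -2.3252] M [0.4152 0.4729 0.0231] fz [-1.9051 -1.3767 -2.0952 -2.6304 -3.6187]
time: 12.98
tcp_pos: [0.5763, -0.0142, 0.2373]
ee_rot: [0.141, 2.626, 0.549]
contact_force: [-0.4, 0.3, -0.6]
width: 0.253
grasp_force: 41.1
13.18 depth mm -42.603907144239905 F [ 0.3533 -0.1426  0.9912] M [0.5175 0.5342 0.0043] fz [0.4298 1.2678 1.3513 0.7366 1.1702]
```

The press reached about 3.2 N, or 3.5 mm, and was held for over 0.9 s; the probe is out again. Now back over the stand, reversing the outbound path.

```bash
python3 -m pendant '[[0.01,[-0.0113,0.0275,0.0012],[-0.0317,0.0398,0]],[0.01,[-0.0113,0.0275,0.0012],[-0.0317,0.0398,0]],[0.01,[-0.0113,0.0275,0.0012],[-0.0317,0.0398,0]],[0.01,[-0.0113,0.0275,0.0012],[-0.0317,0.0398,0]],[0.01,[-0.0113,0.0275,0.0012],[-0.0317,0.0398,0]],[0.01,[-0.0113,0.0275,0.0012],[-0.0317,0.0398,0]],[0.01,[-0.0113,0.0275,0.0012],[-0.0317,0.0398,0]],[0.01,[-0.0113,0.0275,0.0012],[-0.0317,0.0398,0]],[0.01,[-0.0113,0.0275,0.0012],[-0.0317,0.0398,0]],[0.01,[-0.0113,0.0275,0.0012],[-0.0317,0.0398,0]],[0.01,[-0.0113,0.0275,0.0012],[-0.0317,0.0398,0]],[0.01,[-0.0113,0.0275,0.0012],[-0.0317,0.0398,0]],[0.01,[0,0,0],[0,0,0]],[0.01,[0,0,0],[0,0,0]],[0.01,[0,0,0],[0,0,0]]]'
python3 - <<'E'
from h import *
s=manip.read_state();T=R.from_rotvec(s['ee_rot']);H=R.from_rotvec([.168,3.137,0.0])
print(s['tcp_pos'],(H*T.inv()).as_rotvec(),T.as_matrix()[:,2])
E
```

```text
time: 14.43
tcp_pos: [0.4403, 0.3163, 0.2498]
ee_rot: [-0.166, -3.137, 0.001]
contact_force: [0.7, -0.4, -1.1]
width: 0.25
grasp_force: 41.1
[0.44034966 0.3162963  0.2498472 ] [ 0.00061431 -0.00073752 -0.00101864] [-6.40031603e-04 -6.19795055e-04 -9.99999603e-01]
```

```bash
python3 -m pendant '[[0.01,[0.0006,-0.0003,-0.01],[0,0,0]],[0.01,[0,0,-0.02],[0,0,0]],[0.01,[0,0,-0.02],[0,0,0]],[0.01,[0,0,-0.02],[0,0,0]],[0.01,[0,0,-0.015],[0,0,0]],[0.01,[0,0,-0.01],[0,0,0]],[0.01,[0,0,-0.005],[0,0,0]],[0.01,[0,0,-0.002],[0,0,0]],[0.01,[0,0,0],[0,0,0]],[0.01,[0,0,0],[0,0,0]]]'
python3 -m pendant '[[0.01,[0,0,-0.001],[0,0,0]],[0.01,[0,0,-0.001],[0,0,0]],[0.01,[0,0,-0.0008],[0,0,0]],[0.01,[0,0,0],[0,0,0]],[0.01,[0,0,0],[0,0,0]]]'; python3 fz.py
```

```text
time: 15.27
tcp_pos: [0.4417, 0.3161, 0.1495]
ee_rot: [0.168, 3.136, 0.001]
contact_force: [-0.7, 0.1, -0.7]
width: 0.258
grasp_force: 41.0
time: 15.68
tcp_pos: [0.4411, 0.316, 0.1459]
ee_rot: [0.167, 3.137, 0.0]
contact_force: [-0.4, -0.2, -1.3]
width: 0.255
grasp_force: 41.0
15.88 depth mm 67.29130247960804 F [ 0.3299 -0.0402  0.8942] M [-0.0023 -0.0318  0.0208] fz [1.3279 0.4375 0.4612 0.8977 1.3466]
```

```bash
python3 -m pendant '[[0.01,[0,0,-0.0007],[0,0,0]],[0.01,[0,0,-0.0005],[0,0,0]],[0.01,[0,0,0],[0,0,0]],[0.01,[0,0,0],[0,0,0]]]'; python3 fz.py
```

```text
time: 16.22
tcp_pos: [0.4412, 0.316, 0.1448]
ee_rot: [0.168, 3.137, 0.0]
contact_force: [-0.2, -0.7, 1.6]
width: 0.251
grasp_force: 41.2
16.42 depth mm 68.21105016559605 F [ 0.3192 -0.3991 -1.6561] M [0.0843 0.0813 0.0396] fz [-1.6416 -0.862  -1.8398 -1.7    -2.2367]
```

The collar is seated, with about 2.5 N upward on the tool. Open the gripper and retreat upward.

```bash
python3 -m pendant '[[0.03,[0,0,0],[0,0,0]],[0.04,[0,0,0],[0,0,0]],[0.06,[0,0,0],[0,0,0]],[0.085,[0,0,0],[0,0,0]],[0.085,[0,0,0],[0,0,0]],[0.085,[0,0,0],[0,0,0]],[0.085,[0,0,0],[0,0,0]],[0.085,[0,0,0.01],[0,0,0]],[0.085,[0,0,0.02],[0,0,0]],[0.085,[0,0,0.03],[0,0,0]],[0.085,[0,0,0.03],[0,0,0]],[0.085,[0,0,0.03],[0,0,0]],[0.085,[0,0,0.03],[0,0,0]],[0.085,[0,0,0],[0,0,0]],[0.085,[0,0,0],[0,0,0]],[0.085,[0,0,0],[0,0,0]]]' 40
python3 - <<'E'
from h import *
t=grab('top','t6.png');s=grab('side','s6.png');w=grab('wrist','w6.png')
def cr(f,x,y,w,h,k,g):
    im=f['color'][y:y+h,x:x+w,::-1]; im=cv2.resize(im,None,fx=k,fy=k,interpolation=cv2.INTER_CUBIC)
    return np.clip(im.astype(float)*g,0,255).astype(np.uint8)
cv2.imwrite('pics/c6.png',np.hstack([cr(w,260,100,100,125,4,1.3),cr(s,200,120,80,100,5,1.2)]))
im=w['color'].astype(int);sub=im[150:235,290:355];m=((sub[:,:,2]>sub[:,:,0]+10)&(sub[:,:,2]>110)).astype(np.uint8)
n,l,q,c=cv2.connectedComponentsWithStats(m);i=1+np.argmax(q[1:,4]);c=c[i]+[290,150];print(c,onz(w,*c,.174))
E
```

```text
time: 17.75
tcp_pos: [0.441, 0.3159, 0.2947]
ee_rot: [0.168, 3.137, 0.0]
contact_force: [-0.4, 0.3, -1.0]
width: 1.002
grasp_force: 0.0
[319.  195.5] [0.43943682 0.31693684 0.174     ]
```

View pics/c6.png

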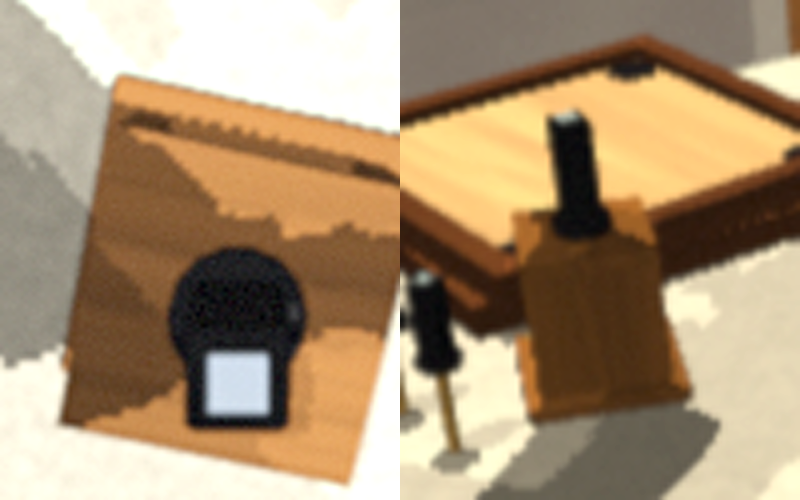

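The tester stands upright with its collar flat on the plate: handle cap at wrist px (319,195.5), the same place as before within 1 mm. The gripper is clear, so I hand in.

```bash
python3 -c "
from station import manip
print(manip.close_job())"
```

```text
the job is handed in; nothing more can be done
None
```

I pressed the empty left socket's contact in about 3.5 mm (estimated from a peak of about 3 N), held it for over half a second, put the tester back upright with its collar flat in the stand, and handed the job in at about 18 s without going near the bystanders.

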